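# Fold the recipe stand flat after class

## Task

The cooking lesson is over: fold the wide recipe stand (the one with the toothed wheel and pawl at its side) flat. Raise its board by the steel bar through the remaining notches and on past the top one until the pawl tips back and stays back, then lower the board gently, without dropping it, until it lies fully flat, and let go.

Things in the scene. Friction and masses are not known exactly. Their poses are not given: they have to be found in the camera images.
- stand_hinge (a point): Middle of the hinge line of the wide wooden recipe stand (fixed; base 280 mm deep, 246 wide), 60 mm above the table. x is level and points from the hinge the way the flat board extends, y along the hinge, z up. On the +y side, 116 mm off, are the toothed wheel (61 mm radius, lug to 101) that turns with the board, and the pawl. The smaller rigid tablet rest (150 mm wide, steel bar too) is not it.
- lift_bar (a point): Middle of the round level steel lift bar at the board's free edge: 12 mm thick, 140 long, 235 mm from the hinge line (60 mm up when flat), parallel to it, with a 59 mm open gap to the board (180 x 200 x 10 mm). y along the bar, x away from the hinge in the board's plane. It can turn in the grip, so a gripper pointing down can carry it round the whole arc. Board 0.55 kg; 5 N lifts it.
- board (a joint): Board angle, rad: 0 flat, growing as the free edge rises, stop at 1.43. Notches at about 0.27, 0.44, 0.62 and 0.79 (top): it rises freely, but cannot come down while the pawl, a dark weighted hook at the wheel, leans on the teeth. At about 1.22 the wheel's lug has thrown the pawl back past its balance, where it stays; 1.28 to 1.40 is sure. Then the board is free, and falls if let go.

How it is judged:
On the way:
1. the board is raised past the top notch (value of joint board above 1 rad), for 0.1 s.
At the end, for the whole second after the job is handed in: The board of the wide stand lies flat and at rest (within 0.05 rad, about 12 mm at the bar), released; it can only get there once the pawl has been thrown back (value of joint board below 0.05 rad and velocity of joint board between -0.05 and 0.05 rad/s); the robot touches nothing.
It fails at once if the board is dropped (it falls faster than 2.5 rad/s, 0.6 m/s at the bar) (velocity of joint board below -2.5 rad/s).
It also fails if it takes over 45 s, if anything falls off the work surface, if the arm or the gripper's body presses on something with over 40 N, if the wrist force passes 120 N, or if a joint passes its speed limit or range.

## Robot

A 7-joint arm with a two-finger parallel gripper is mounted at the origin on the work surface. World frame = base frame: x ahead of the robot, y to its left, z up, the work surface at z = 0. Lengths are in m, angles in rad, forces in N, time in s.
With the tool pointing down it reaches from about 0.4 to 0.925 m from the base axis. Payload 5.6 kg.
Tool frame: the origin (TCP) lies between the finger pads; the fingertips stand 8 mm ahead of it and the grasp point (between the pads) lies 11 mm behind it; z points along the fingers, y is the direction in which the jaws open and shut (so a half turn about z gives the same grasp; the last joint's range is limited). The gripper opens to 85 mm and grips with 20 to 120 N. Pads are 22 mm wide; open, the fingers measure 114 mm over their backs; the gripper's body (76 mm by 85 mm) begins 54 mm behind the grasp point. The pads swing forward as they close: fully open they stand 13 mm farther back than shut.
Start: joints at [-1.214, 0.468, -0.012, 1.603, 0.006, 1.071, -0.056], TCP at [0.253, 0.599, 0.239] pointing down, gripper open.
Joint ranges: [-2.53, 2.53], [-0.31, 2.02], [-1.57, 1.55], [0.28, 2.44], [-1.29, 4.43], [0.15, 1.84], [-2.92, 2.92]. Speed limits (rad/s): [2.57, 2.57, 3.14, 3.14, 3.14, 3.14, 3.14].

## Interface

Orientations are given as a rotation vector (axis times angle).
In Python, from station import ctrl gives the robot as it stands. The module is installed in compiled form; this text tells all that it offers.
- The arm moves only by the tool step_arm, never from a script. Its argument "plan" is a list of rows, each a list of 3 entries, a list of its own where there are three numbers: the shift along the world's x, y, z scaled (see below), then the turn, a rotation vector about the world's x, y, z scaled (see below), then the opening, from 0 (shut) to 1 (fully open). In form: [[[dx, dy, dz], [rx, ry, rz], hand], ...]. A call has 1 to 12 rows; each row shifts and turns the commanded pose from where the row before left it; what a row does not reach is not made up. The controller multiplies each number of a shift by 7.5 cm and each number of a turn by 45 degrees. A row lasts 1/10 s, in which the tool goes at most 50 mm and 8.59 degrees, less where a joint would pass 70% of its speed; a pose out of reach is approached as far as the arm can. A call with a number of a shift or a turn outside -1 to 1 is refused whole. A call with a gripper value outside its range is refused whole. The fingers move at their own pace and stop on an object; "newtons" is the grip in N (left out, the last holds). Time passes only in rows, so rows that do not move let the fingers close. It gives the time, the measured TCP pose, the force and the opening at its end, in the units of the state.
- ctrl.observe(): the state, without advancing time (a new reading comes with each control period).
- ctrl.snapshot(name): name is "side" or "top"; returns a dict with "color" (480x640x3 uint8, red, green, blue), "z_map" (480x640 float32, m along the optical axis (not along the pixel's ray), 0 where there is no reading), "fx", "fy", "cx", "cy" (pixels), "R" (3x3) and "t" (3): a world point X has camera coordinates R X + t. Camera axes: x right, y down, z forward; pixel columns grow to the right and rows downward; lengths in m; the calibration is good to about 2 mm. A picture is of the moment at which its call begins.
- ctrl.hand_in(): hands the job in, once; it reports no verdict.
The state is a dict: "time_s": time; "joint_positions": joint angles; "dq": joint speeds; "effort": joint torques, N m; "tool_pos": TCP position; "ee_rot": TCP orientation; "force": force on the tool from outside, world axes, zero at the start; "ft_torque": the same for the moment, N m; "gripper_width": opening from 0.0 (shut) to 1.0 (fully open).
Only numpy, scipy, OpenCV 4.12 (cv2) and the standard library are available. Lean on these libraries where they do the work, as an engineer would, in place of code of your own. Each camera call takes 0.05 s, during which the arm holds its last target.

## Working session

There is one attempt and no reset: what is moved stays moved. The work goes in short steps, Python scripts to look and compute and a tool call to move; the robot and the scene stay as the last step left them, time stands still between calls to the robot, and variables do not carry over. Pictures are saved under pics/ and viewed, and the job is handed in when it is done.

Besides the shell and the picture viewer there is one more tool, called as name(argument=value, ...), one argument or row to a line, values as JSON. step_arm: Moves the arm, as the interface text tells. Shifts and turns lie within -1 to 1; 1 stands for 7.5 cm of shift or 45 degrees of turn. Its arguments: {"type":"object","properties":{"plan":{"type":"array","items":{"type":"array"}},"newtons":{"type":"number"}},"required":["plan"]}

```bash
mkdir -p pics
python3 - <<'E'
from station import ctrl
import cv2,numpy as np
o=ctrl.observe();print({k:np.round(v,3).tolist() for k,v in o.items()})
for n in("side","top"):
    s=ctrl.snapshot(n);cv2.imwrite(f"pics/{n}0.png",s["color"][:,:,::-1]);np.savez(f"{n}0.npz",**s)
    print(n,s["fx"],s["cx"],s["cy"],np.round(-s["R"].T@s["t"],3),np.round(s["R"],2).tolist())
E
```

```text
{'time_s': 0.0, 'joint_positions': [-1.214, 0.468, -0.012, 1.604, 0.006, 1.071, -0.056], 'dq': [-0.002, 0.002, 0.001, -0.0, 0.002, -0.002, 0.0], 'effort': [-0.0, -53.239, 0.022, -25.13, 0.012, 0.008, -0.0], 'tool_pos': [0.253, 0.598, 0.238], 'ee_rot': [-0.624, -3.079, 0.003], 'force': [0.143, 0.705, -0.868], 'ft_torque': [0.019, 0.041, 0.036], 'gripper_width': 1.004}
side 464.5381342885859 316.70849358955786 235.20234019352446 [ 0.148 -0.63   0.496] [[0.84, -0.55, -0.02], [-0.27, -0.38, -0.88], [0.48, 0.74, -0.47]]
top 509.5740084742441 318.6302658471458 246.22851119242594 [0.4   0.006 0.879] [[-0.02, -1.0, 0.03], [-0.98, 0.01, -0.19], [0.19, -0.03, -0.98]]
```

View pics/side0.png

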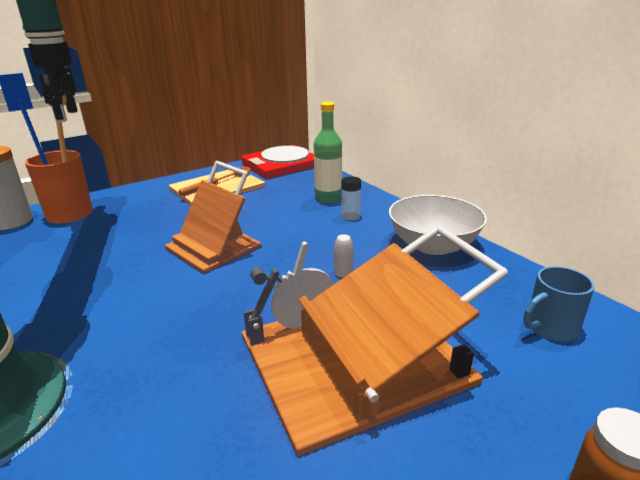

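View pics/top0.png

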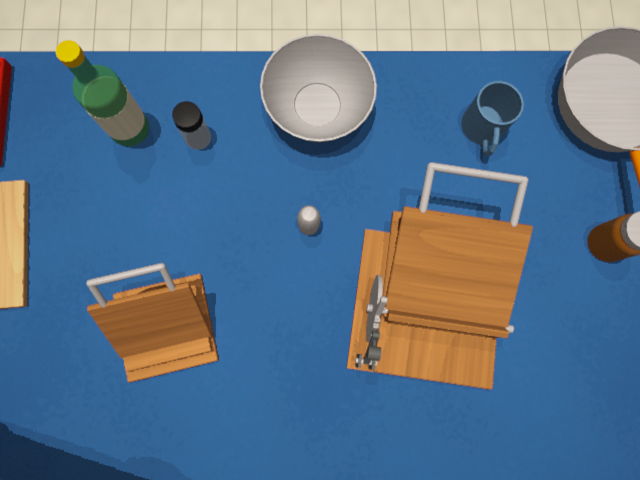

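The wide stand is the right-hand one. In the top view its bar runs from about (431,166) to (525,179), and in the side view from (438,232) to (503,271). The wheel is on its left side in the top view. I'll measure it from the depth map next.

```bash
cat > h.py <<'E'
import numpy as np
def pts(s,us,vs):
    z=s["z_map"][vs,us]; c=np.stack([(us-s["cx"])/s["fx"]*z,(vs-s["cy"])/s["fy"]*z,z],-1)
    return (c-s["t"])@s["R"], z
def cloud(s):
    v,u=np.mgrid[0:480,0:640]; P,z=pts(s,u.ravel(),v.ravel()); return P.reshape(480,640,3),z.reshape(480,640)
E
python3 - <<'E'
import numpy as np
from h import *
np.set_printoptions(precision=4,suppress=True)
s=dict(np.load("top0.npz"));P,z=cloud(s)
# bar: per column min-depth pixel
L=[]
for u in range(436,522,4):
    c=range(158,190); v=max(c,key=lambda v:P[v,u,2] if z[v,u]>0 else -1); L.append(P[v,u])
L=np.array(L);print(L[::4]); 
B=P[225:310:3,405:510:3].reshape(-1,3); B=B[np.isfinite(B).all(1)]
c=B.mean(0);U,S,V=np.linalg.svd(B-c);n=V[2]*np.sign(V[2][2]);print("n",n,c,"tilt",np.arccos(n[2]), S)
h=n[:2]/np.linalg.norm(n[:2]);print("n horiz dir",h)
r=P[:, :][323:332:2,395:505:10].reshape(-1,3);print(r[:5])
for (u,v) in [(510,329),(385,225),(372,233),(494,385),(350,367),(376,300),(375,290),(372,350)]: print(u,v,P[v,u])
d=L[-1]-L[0];print("bar dir",d/np.linalg.norm(d),L.mean(0))
E
```

```text
[[ 0.6592 -0.1947  0.1668]
 [ 0.6515 -0.2183  0.166 ]
 [ 0.6474 -0.2412  0.1681]
 [ 0.6464 -0.2659  0.1658]
 [ 0.6403 -0.2897  0.1649]
 [ 0.6335 -0.3128  0.1657]]
n [-0.9847 -0.1048  0.1395] [ 0.5131 -0.2322  0.106 ] tilt 1.4307954253289277 [1.9522 1.4077 1.1909]
n horiz dir [-0.9944 -0.1059]
[[ 0.4335 -0.1499  0.0128]
 [ 0.4331 -0.1663  0.0156]
 [ 0.4303 -0.1694  0.0789]
 [ 0.43   -0.1848  0.0803]
 [ 0.4296 -0.1999  0.0828]]
510 329 [ 0.4184 -0.324   0.066 ]
385 225 [ 0.6068 -0.1429 -0.0002]
372 233 [ 0.5897 -0.1172  0.013 ]
494 385 [ 0.3275 -0.3144  0.0011]
350 367 [ 0.3626 -0.0717  0.0088]
376 300 [ 0.4652 -0.1062  0.1037]
375 290 [ 0.4835 -0.1094  0.0752]
372 350 [ 0.391  -0.0931  0.133 ]
bar dir [-0.2052 -0.9787 -0.0029] [ 0.646  -0.2567  0.1663]
```

Run:
```python
import numpy as np
from h import *
np.set_printoptions(precision=4,suppress=True)
for n in("top","side"):
    s=dict(np.load(n+"0.npz"));P,z=cloud(s)
    yaw=-np.arctan2(.2,.98)
    for it in range(3):
        c,sn=np.cos(yaw),np.sin(yaw); x=np.array([c,sn,0]);y=np.array([-sn,c,0])
        h0=np.array([.438,-.214,.06])
        Q=np.stack([(P-h0)@x,(P-h0)@y,P[...,2]],-1)
        m=(z>0)&(Q[...,0]>.185)&(Q[...,0]<.235)&(abs(Q[...,1])<.058)&(Q[...,2]>.15)&(Q[...,2]<.18)
        # isolate bar: beyond board; 
        b=P[m]; d=b-b.mean(0);V=np.linalg.svd(d,full_matrices=False)[2][0];V=V*np.sign(V[1]); yaw=np.arctan2(-V[0],V[1])
    print(n,"yaw",yaw,m.sum(),"bar mean Q",Q[m].mean(0),"pct",np.percentile(Q[m],[2,98],axis=0).tolist())
    m2=(z>0)&(Q[...,0]>.1)&(Q[...,0]<.25)&(abs(Q[...,1])<.12)&(Q[...,2]>.12)&(Q[...,2]<.19)
    q=Q[m2]; far=q[q[:,0]>.195]; print(" bar y ext",np.percentile(far[:,1],[.5,99.5]), far[:,2].max())
    mb=(z>0)&(Q[...,0]>.03)&(Q[...,0]<.13)&(abs(Q[...,1])<.07)&(Q[...,2]>.06)&(Q[...,2]<.16)
    q=Q[mb]; A=np.c_[q[:,0],q[:,1],np.ones(len(q))]
    k=np.ones(len(q),bool)
    for _ in range(5):
        w=np.linalg.lstsq(A[k],q[k,2],rcond=None)[0]; k=abs(A@w-q[:,2])<.006
    print(" board plane",w,"angle",np.arctan(w[0]),k.mean())
    ma=(z>0)&(abs(Q[...,0])<.35)&(abs(Q[...,1])<.2)&(Q[...,2]>.006)&(Q[...,2]<.016)
    q=Q[ma]; print(" base ext",np.percentile(q,[1,99],axis=0).tolist())
```

```text
top yaw -0.11819971661926706 683 bar mean Q [0.2102 0.0041 0.1633] pct [[0.19192413377489975, -0.054921702201362284, 0.1548444647443034], [0.2178685169143428, 0.05710438817250671, 0.167423036162691]]
 bar y ext [-0.0864  0.0639] 0.16862764272763472
 board plane [ 0.4647 -0.0072  0.066 ] angle 0.43500569278575385 1.0
 base ext [[-0.09934158881284418, -0.10534300004044764, 0.007501501810419535], [0.3348598169992845, 0.13405578827281944, 0.015948698981232738]]
side yaw -0.10459880538115718 578 bar mean Q [0.2063 0.0028 0.1596] pct [[0.19067916095055737, -0.055565718700319094, 0.15124529050731259], [0.21371799051109006, 0.05572054932795236, 0.1639563504083545]]
 bar y ext [-0.0901  0.0586] 0.1653525230728532
 board plane [ 0.463  -0.0146  0.0649] angle 0.4336045112413483 1.0
 base ext [[-0.10253083774972348, -0.11338470290069831, 0.006899069544976482], [0.3307698843496183, 0.12215798742699263, 0.015509157065777818]]
```

Run:
```python
import numpy as np,cv2
from h import *
np.set_printoptions(precision=4,suppress=True)
def back(s,uv,zw):
    d=np.c_[(uv[:,0]-s["cx"])/s["fx"],(uv[:,1]-s["cy"])/s["fy"],np.ones(len(uv))]@s["R"]; o=-s["R"].T@s["t"]
    return o+d*((zw-o[2])/d[:,2])[:,None]
for n,(ua,ub,f) in dict(top=(440,514,lambda u:166+(u-431)*13/94),side=(446,498,lambda u:232+(u-438)*39/65)).items():
    s=dict(np.load(n+"0.npz"));P,z=cloud(s);hsv=cv2.cvtColor(s["color"],cv2.COLOR_RGB2HSV)
    uv=[]
    for u in range(ua,ub):
        v0=int(f(u)); vs=[v for v in range(v0-9,v0+10) if hsv[v,u,1]<60 and hsv[v,u,2]>90 and P[v,u,2]>.13]
        if vs: uv.append((u,np.mean(vs),len(vs)))
    uv=np.array(uv);print(n,len(uv),uv[::12].tolist())
    X=back(s,uv[:,:2],.160); p=np.polyfit(X[:,1],X[:,0],1);r=X[:,0]-np.polyval(p,X[:,1]);print(" yaw",-np.arctan(p[0]),"x at y=-.25",np.polyval(p,-.25),r.std(), X[[0,-1]])
    cv2.imwrite(f"pics/{n}_bar.png",cv2.resize(s["color"][(140 if n=="top" else 215):(240 if n=="top" else 315),400:550,::-1],None,fx=5,fy=5,interpolation=cv2.INTER_CUBIC))
    # base corners & wood mask
s=dict(np.load("top0.npz"))
c=np.array([[365.,230],[349,368],[493,387]]);print(back(s,c,.012))
print("bar corners",back(s,np.array([[429.,165],[526,179]]),.160))
print("board low edge", back(s,np.array([[388.,320],[507,332]]),.066))
```

```text
top 74 [[440.0, 167.5, 8.0], [452.0, 169.5, 8.0], [464.0, 171.5, 8.0], [476.0, 173.0, 7.0], [488.0, 174.5, 8.0], [500.0, 176.5, 8.0], [512.0, 178.5, 8.0]]
 yaw -0.1675928202316329 x at y=-.25 0.6480497845232355 0.00032378151752050354 [[ 0.6561 -0.2023  0.16  ]
 [ 0.6378 -0.311   0.16  ]]
side 52 [[446.0, 234.5, 10.0], [458.0, 242.5, 10.0], [470.0, 250.0, 9.0], [482.0, 258.0, 9.0], [494.0, 267.3636363636364, 11.0]]
 yaw -0.16742162387232348 x at y=-.25 0.6436646343931209 0.0009393458648283608 [[ 0.6494 -0.2113  0.16  ]
 [ 0.6292 -0.32    0.16  ]]
[[ 0.5955 -0.1053  0.012 ]
 [ 0.3612 -0.0697  0.012 ]
 [ 0.3252 -0.3085  0.012 ]]
bar corners [[ 0.6602 -0.186   0.16  ]
 [ 0.6368 -0.3306  0.16  ]]
board low edge [[ 0.4364 -0.1294  0.066 ]
 [ 0.4138 -0.3187  0.066 ]]
```

View pics/top_bar.png

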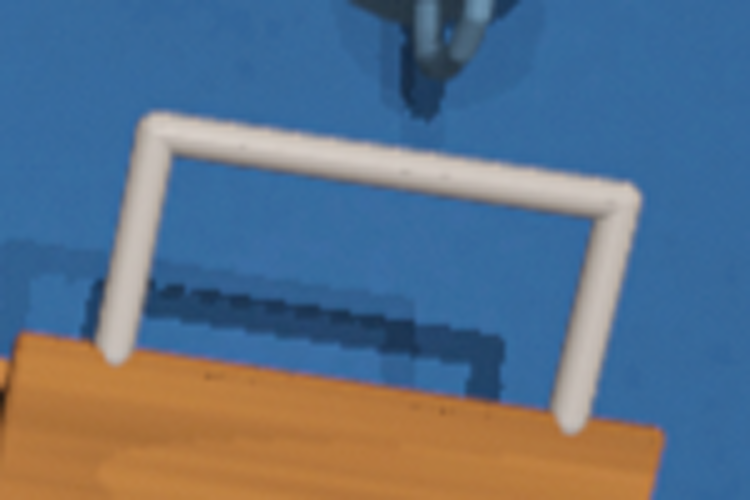

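step_arm(
  plan=[
    [[0.219,-0.475,0.2],[0,0,-0.0707],0.6],
    [[0.219,-0.475,0.2],[0,0,-0.0707],0.6],
    [[0.219,-0.475,0.2],[0,0,-0.0707],0.6],
    [[0.219,-0.475,0.2],[0,0,-0.0707],0.6],
    [[0.219,-0.475,0],[0,0,-0.0707],0.6],
    [[0.219,-0.475,0],[0,0,-0.0707],0.6],
    [[0.219,-0.475,0],[0,0,-0.0707],0.6],
    [[0.219,-0.475,0],[0,0,-0.0707],0.6],
    [[0.219,-0.475,0],[0,0,-0.0707],0.6],
    [[0.219,-0.475,0],[0,0,-0.0707],0.6],
    [[0.219,-0.475,0],[0,0,-0.0707],0.6],
    [[0.219,-0.475,0],[0,0,-0.0707],0.6],
  ],
)

```text
time_s: 1.3
tool_pos: [0.4504, 0.1696, 0.2991]
ee_rot: [-1.599, -2.704, 0.0]
force: [0.1, 0.7, 0.7]
gripper_width: 0.598
```

step_arm(
  plan=[
    [[0.219,-0.475,0],[0,0,-0.0707],0.6],
    [[0.219,-0.475,0],[0,0,-0.0707],0.6],
    [[0.219,-0.475,0],[0,0,-0.0707],0.6],
    [[0.219,-0.475,0],[0,0,-0.0707],0.6],
    [[0.219,-0.475,0],[0,0,-0.0707],0.6],
    [[0.219,-0.475,0],[0,0,-0.0707],0.6],
    [[0.219,-0.475,0],[0,0,-0.0707],0.6],
    [[0.219,-0.475,0],[0,0,-0.0707],0.6],
    [[0.219,-0.475,0],[0,0,-0.0707],0.6],
    [[0.219,-0.475,0],[0,0,-0.0707],0.6],
    [[0.219,-0.475,0],[0,0,-0.0707],0.6],
    [[0.219,-0.475,0],[0,0,-0.0707],0.6],
  ],
)

```text
time_s: 2.5
tool_pos: [0.6477, -0.2574, 0.2986]
ee_rot: [-2.395, -2.032, 0.001]
force: [0.3, 0.0, 0.6]
gripper_width: 0.599
```

step_arm(
  plan=[
    [[0,0,0],[0,0,0],0.6],
    [[0,0,0],[0,0,0],0.6],
    [[0,0,0],[0,0,0],0.6],
  ],
)

```text
time_s: 2.8
tool_pos: [0.6472, -0.2549, 0.2988]
ee_rot: [-2.391, -2.036, -0.001]
force: [0.7, -0.3, 0.3]
gripper_width: 0.599
```

step_arm(
  plan=[
    [[0,-0.01,-0.4],[0,0,0],0.6],
    [[0,-0.01,-0.4],[0,0,0],0.6],
    [[0,0,-0.4],[0,0,0],0.6],
    [[0,0,-0.2],[0,0,0],0.6],
    [[0,0,0],[0,0,0],0.6],
  ],
)

```text
time_s: 3.3
tool_pos: [0.6464, -0.2557, 0.1923]
ee_rot: [-2.389, -2.034, 0.002]
force: [-0.4, 0.9, -0.7]
gripper_width: 0.599
```

Run:
```python
from station import ctrl
import cv2,numpy as np
for n in("side","top"):
    s=ctrl.snapshot(n);c=s["color"][:,:,::-1]; np.savez(n+"1.npz",**s)
    if n=="side": c=c[130:330,340:580]
    else: c=c[80:280,360:600]
    cv2.imwrite(f"pics/{n}1.png",cv2.resize(c,None,fx=3,fy=3))
print(ctrl.observe()["tool_pos"])
```

```text
[ 0.64795295 -0.25736893  0.19552731]
```

View pics/side1.png

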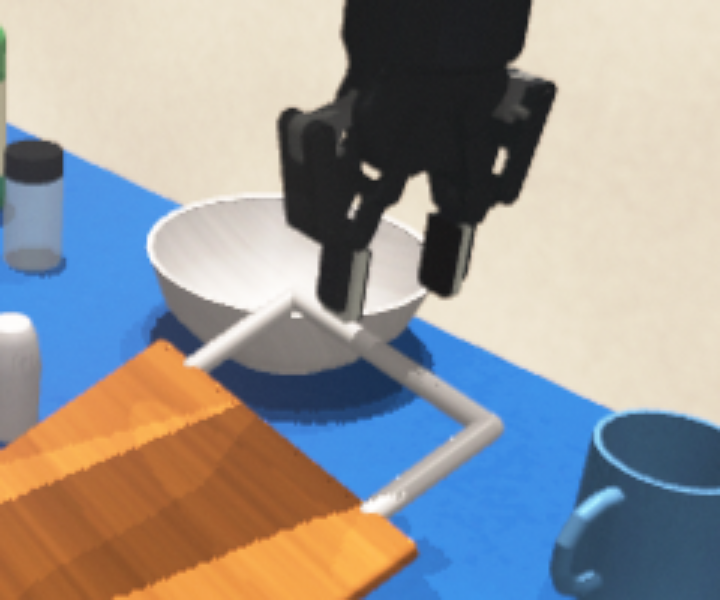

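View pics/top1.png

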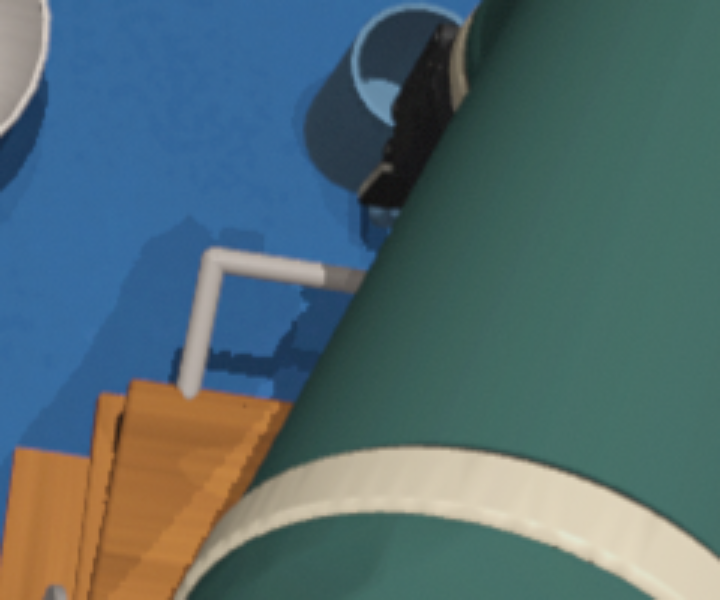

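Run:
```python
import numpy as np
s=dict(np.load("side1.npz"))
def pr(X):
    c=s["R"]@X+s["t"];return ((c[0]/c[2]*s["fx"]+s["cx"]-340)*3,(c[1]/c[2]*s["fy"]+s["cy"]-130)*3)
p=np.array([.648,-.257,.195]);x=np.array([.987,-.16,0]);y=np.array([.16,.987,0])
for k in(-.0255,0,.0255): print(k,np.round(pr(p+k*x-[0,0,.008])))
b=np.array([.6465,-.257,.159])
for k in(-.07,0,.07): print("bar",k,np.round(pr(b+k*y)))
```

```text
-0.0255 [352. 312.]
0 [395. 301.]
0.0255 [437. 290.]
bar -0.07 [491. 424.]
bar 0 [385. 353.]
bar 0.07 [295. 294.]
```

step_arm(
  plan=[
    [[-0.01,0,-0.2],[0,0,0],0.6],
    [[0,0,-0.2],[0,0,0],0.6],
    [[0,0,-0.2],[0,0,0],0.6],
    [[0,0,0],[0,0,0],0.6],
  ],
)

```text
time_s: 3.8
tool_pos: [0.6449, -0.2569, 0.146]
ee_rot: [-2.39, -2.032, 0.004]
force: [0.1, -0.2, 0.4]
gripper_width: 0.601
```

step_arm(
  plan=[
    [[0,0,0],[0,0,0],0.3],
    [[0,0,0],[0,0,0],0.0],
    [[0,0,0],[0,0,0],0.0],
    [[0,0,0],[0,0,0],0.0],
    [[0,0,0],[0,0,0],0.0],
  ],
  newtons=30,
)

```text
time_s: 4.3
tool_pos: [0.6466, -0.2581, 0.1498]
ee_rot: [2.393, 2.034, 0.0]
force: [-1.0, -0.4, 1.3]
gripper_width: 0.127
```

Run:
```python
from station import ctrl
import cv2,numpy as np
s=ctrl.snapshot("side");cv2.imwrite("pics/side2.png",cv2.resize(s["color"][130:330,340:580,::-1],None,fx=3,fy=3))
o=ctrl.observe();print(o["tool_pos"],o["force"],o["joint_positions"])
```

```text
[ 0.64665447 -0.25804528  0.14977441] [ 0.01234077 -1.06766502  0.92244301] [-0.04981588  0.6886117   0.57537236  1.57787679 -0.42301993  1.00111559
  0.49045585]
```

View pics/side2.png

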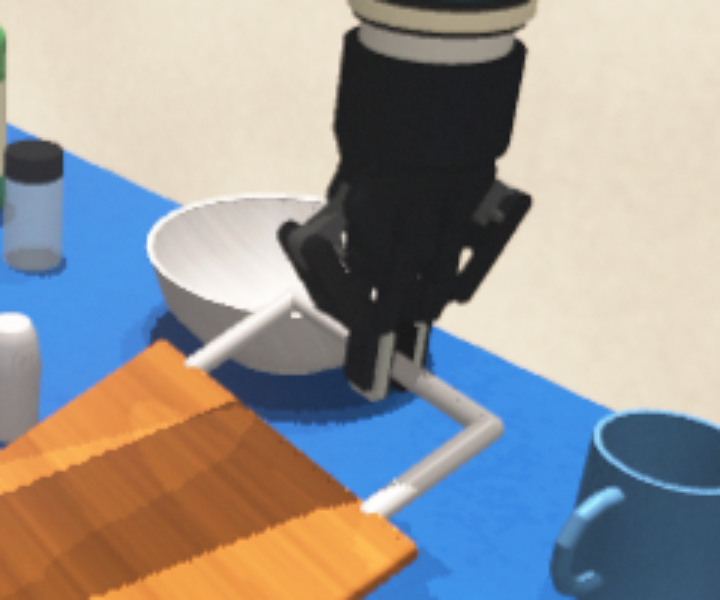

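The side view shows the bar held between the pads at about (385,360) in the crop, and the opening of 0.127 (about 11 mm) matches the bar. Next I'll work out the arc steps.

Run:
```python
import numpy as np,json
def arc(a0,a1,n):
    a=np.linspace(a0,a1,n+1);d=np.diff(np.c_[np.cos(a)*.987,np.cos(a)*-.16,np.sin(a)],axis=0)*.235/.075
    print(a0,a1,[[np.round(r,3).tolist(),[0,0,0],0] for r in d])
arc(.434,.90,8);arc(.9,1.34,8)
```

```text
0.434 0.9 [[[-0.08, 0.013, 0.163], [0, 0, 0], 0], [[-0.09, 0.015, 0.158], [0, 0, 0], 0], [[-0.099, 0.016, 0.153], [0, 0, 0], 0], [[-0.107, 0.017, 0.147], [0, 0, 0], 0], [[-0.116, 0.019, 0.14], [0, 0, 0], 0], [[-0.123, 0.02, 0.133], [0, 0, 0], 0], [[-0.131, 0.021, 0.125], [0, 0, 0], 0], [[-0.138, 0.022, 0.118], [0, 0, 0], 0]]
0.9 1.34 [[[-0.136, 0.022, 0.103], [0, 0, 0], 0], [[-0.141, 0.023, 0.096], [0, 0, 0], 0], [[-0.146, 0.024, 0.088], [0, 0, 0], 0], [[-0.151, 0.024, 0.079], [0, 0, 0], 0], [[-0.155, 0.025, 0.071], [0, 0, 0], 0], [[-0.159, 0.026, 0.062], [0, 0, 0], 0], [[-0.162, 0.026, 0.053], [0, 0, 0], 0], [[-0.164, 0.027, 0.044], [0, 0, 0], 0]]
```

step_arm(
  plan=[
    [[-0.08,0.013,0.163],[0,0,0],0],
    [[-0.09,0.015,0.158],[0,0,0],0],
    [[-0.099,0.016,0.153],[0,0,0],0],
    [[-0.107,0.017,0.147],[0,0,0],0],
    [[-0.116,0.019,0.14],[0,0,0],0],
    [[-0.123,0.02,0.133],[0,0,0],0],
    [[-0.131,0.021,0.125],[0,0,0],0],
    [[-0.138,0.022,0.118],[0,0,0],0],
  ],
  newtons=40,
)

```text
time_s: 5.15
tool_pos: [0.5812, -0.2471, 0.237]
ee_rot: [2.39, 2.033, 0.005]
force: [6.1, -1.9, 1.5]
gripper_width: 0.122
```

Run:
```python
from station import ctrl
import cv2,numpy as np
s=ctrl.snapshot("side");cv2.imwrite("pics/side3.png",s["color"][:,:,::-1])
o=ctrl.observe();p=o["tool_pos"]+[0,0,.011];print(p,o["force"],o["ft_torque"],o["gripper_width"])
d=p-[.436,-.223,.06];h=d[:2]@[.987,-.16];print(np.hypot(h,d[2]),np.arctan2(d[2],h),d[:2]@[.16,.987])
```

```text
[ 0.57976952 -0.24681433  0.24909686] [ 3.28434431 -1.2554066   2.61740082] [-0.20957587 -0.80410163  0.05789826] 0.12419930316210058
0.23872424082933588 0.9142650492892003 -0.0005016218169348716
```

View pics/side3.png

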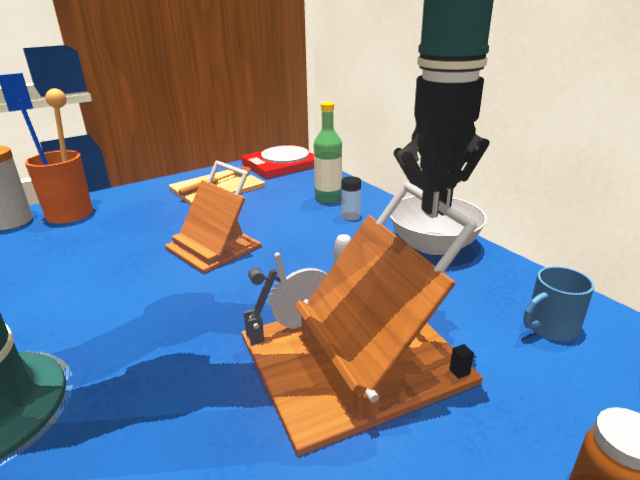

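The board is up to about 0.9 rad with small forces. The lug is nearing the pawl at about (270,275).

step_arm(
  plan=[
    [[-0.136,0.022,0.103],[0,0,0],0],
    [[-0.141,0.023,0.096],[0,0,0],0],
    [[-0.146,0.024,0.088],[0,0,0],0],
    [[-0.151,0.024,0.079],[0,0,0],0],
    [[-0.155,0.025,0.071],[0,0,0],0],
    [[-0.159,0.026,0.062],[0,0,0],0],
    [[-0.162,0.026,0.053],[0,0,0],0],
    [[-0.164,0.027,0.044],[0,0,0],0],
    [[0,0,0],[0,0,0],0],
    [[0,0,0],[0,0,0],0],
  ],
)

```text
time_s: 6.2
tool_pos: [0.4903, -0.2319, 0.2818]
ee_rot: [2.391, 2.034, 0.007]
force: [3.4, 1.1, 11.7]
gripper_width: 0.118
```

```bash
cat > chk.py <<'E'
from station import ctrl
import cv2,numpy as np,sys
from h import *
n=sys.argv[1]
s=ctrl.snapshot("side");cv2.imwrite(f"pics/side{n}.png",s["color"][:,:,::-1])
o=ctrl.observe();p=o["tool_pos"]+[0,0,.011];print(p,o["force"],o["ft_torque"],o["gripper_width"])
d=p-[.436,-.223,.06];h=d[:2]@[.987,-.16];print("r,ang",np.hypot(h,d[2]),np.arctan2(d[2],h),d[:2]@[.16,.987],o["joint_positions"])
P,z=cloud(s)
E
python3 chk.py 4
```

```text
[ 0.49051403 -0.23192299  0.29277831] [ 3.76741498  0.35181254 12.0517887 ] [ 0.17924253 -0.79646285 -0.08251965] 0.12125512505364547
r,ang 0.23924136343959246 1.3378272766574164 -8.475020229621742e-05 [-0.19639831  0.26807837  0.69685398  1.8596451  -0.19729307  1.07830118
  0.41538306]
```

View pics/side4.png

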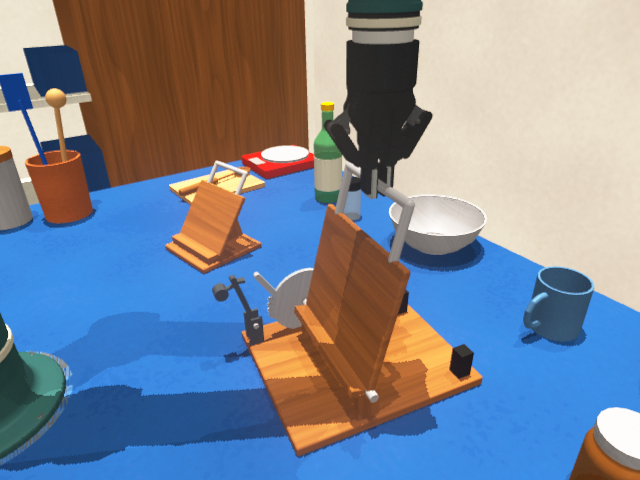

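The pawl head has moved from (258,275) to (221,292), so it is thrown back. I'll lower partway and check that it stays there.

Run:
```python
import numpy as np
def arc(a0,a1,n):
    a=np.linspace(a0,a1,n+1);d=np.diff(np.c_[np.cos(a)*.987,np.cos(a)*-.16,np.sin(a)],axis=0)*.235/.075
    print(a0,a1,[[np.round(r,3).tolist(),[0,0,0],0] for r in d])
arc(1.34,.9,8);arc(.9,.45,8);arc(.45,.04,10)
```

```text
1.34 0.9 [[[0.164, -0.027, -0.044], [0, 0, 0], 0], [[0.162, -0.026, -0.053], [0, 0, 0], 0], [[0.159, -0.026, -0.062], [0, 0, 0], 0], [[0.155, -0.025, -0.071], [0, 0, 0], 0], [[0.151, -0.024, -0.079], [0, 0, 0], 0], [[0.146, -0.024, -0.088], [0, 0, 0], 0], [[0.141, -0.023, -0.096], [0, 0, 0], 0], [[0.136, -0.022, -0.103], [0, 0, 0], 0]]
0.9 0.45 [[[0.133, -0.022, -0.113], [0, 0, 0], 0], [[0.127, -0.021, -0.121], [0, 0, 0], 0], [[0.12, -0.019, -0.128], [0, 0, 0], 0], [[0.112, -0.018, -0.134], [0, 0, 0], 0], [[0.105, -0.017, -0.141], [0, 0, 0], 0], [[0.097, -0.016, -0.146], [0, 0, 0], 0], [[0.089, -0.014, -0.152], [0, 0, 0], 0], [[0.08, -0.013, -0.156], [0, 0, 0], 0]]
0.45 0.04 [[[0.053, -0.009, -0.117], [0, 0, 0], 0], [[0.048, -0.008, -0.119], [0, 0, 0], 0], [[0.043, -0.007, -0.121], [0, 0, 0], 0], [[0.038, -0.006, -0.122], [0, 0, 0], 0], [[0.033, -0.005, -0.124], [0, 0, 0], 0], [[0.028, -0.005, -0.125], [0, 0, 0], 0], [[0.023, -0.004, -0.126], [0, 0, 0], 0], [[0.018, -0.003, -0.127], [0, 0, 0], 0], [[0.013, -0.002, -0.128], [0, 0, 0], 0], [[0.008, -0.001, -0.128], [0, 0, 0], 0]]
```

step_arm(
  plan=[
    [[0.164,-0.027,-0.044],[0,0,0],0],
    [[0.162,-0.026,-0.053],[0,0,0],0],
    [[0.159,-0.026,-0.062],[0,0,0],0],
    [[0.155,-0.025,-0.071],[0,0,0],0],
    [[0.151,-0.024,-0.079],[0,0,0],0],
    [[0.146,-0.024,-0.088],[0,0,0],0],
    [[0.141,-0.023,-0.096],[0,0,0],0],
    [[0.136,-0.022,-0.103],[0,0,0],0],
  ],
)

```text
time_s: 7.05
tool_pos: [0.5806, -0.247, 0.2352]
ee_rot: [2.393, 2.035, 0.001]
force: [3.5, -0.7, 6.2]
gripper_width: 0.123
```

```bash
python3 chk.py 5
```

```text
[ 0.58195133 -0.2473032   0.24481809] [ 5.96288411 -1.92681958  5.04901742] [-0.26956541 -1.26007679 -0.08200299] 0.12140944762440242
r,ang 0.2367376204322731 0.8957650964101808 -0.0006350412268402884 [-0.11853298  0.49325691  0.64314688  1.68874209 -0.32877487  1.06864343
  0.46667857]
```

View pics/side5.png

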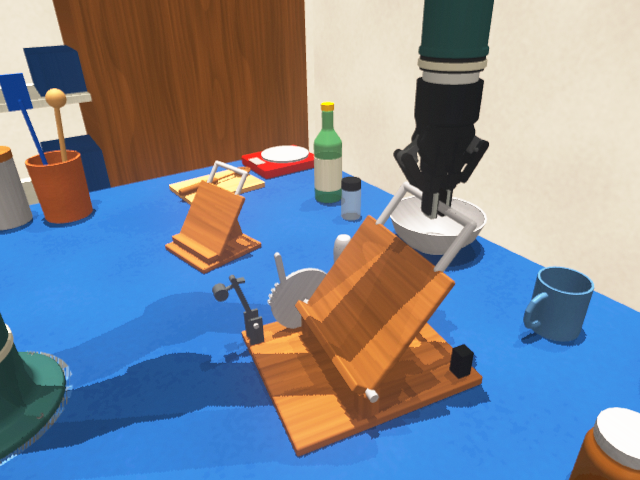

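The pawl stays back, with its head still at (221,292). I'll lower further.

step_arm(
  plan=[
    [[0.133,-0.022,-0.113],[0,0,0],0],
    [[0.127,-0.021,-0.121],[0,0,0],0],
    [[0.12,-0.019,-0.128],[0,0,0],0],
    [[0.112,-0.018,-0.134],[0,0,0],0],
    [[0.105,-0.017,-0.141],[0,0,0],0],
    [[0.097,-0.016,-0.146],[0,0,0],0],
    [[0.089,-0.014,-0.152],[0,0,0],0],
    [[0.08,-0.013,-0.156],[0,0,0],0],
  ],
)

```text
time_s: 7.9
tool_pos: [0.6448, -0.2578, 0.1512]
ee_rot: [-2.393, -2.034, 0.002]
force: [1.3, -2.4, 1.2]
gripper_width: 0.122
```

step_arm(
  plan=[
    [[0.053,-0.009,-0.117],[0,0,0],0],
    [[0.048,-0.008,-0.119],[0,0,0],0],
    [[0.043,-0.007,-0.121],[0,0,0],0],
    [[0.038,-0.006,-0.122],[0,0,0],0],
    [[0.033,-0.005,-0.124],[0,0,0],0],
    [[0.028,-0.005,-0.125],[0,0,0],0],
    [[0.023,-0.004,-0.126],[0,0,0],0],
    [[0.018,-0.003,-0.127],[0,0,0],0],
    [[0.013,-0.002,-0.128],[0,0,0],0],
    [[0.008,-0.001,-0.128],[0,0,0],0],
    [[0,0,0],[0,0,0],0],
  ],
)

```text
time_s: 9.0
tool_pos: [0.6678, -0.2616, 0.0584]
ee_rot: [2.394, 2.034, -0.001]
force: [0.5, -4.0, -0.4]
gripper_width: 0.121
```

```bash
python3 chk.py 6
```

```text
[ 0.667752   -0.26160783  0.0700354 ] [-0.03061398 -3.7906932  -1.69975654] [-0.68552964  0.16262731 -0.04019721] 0.12160885631762225
r,ang 0.23513073080027175 0.04269305612297359 -0.0010256073226146967 [-0.01145806  0.82792503  0.52381086  1.55262764 -0.49092659  0.89507956
  0.52178945]
```

View pics/side6.png

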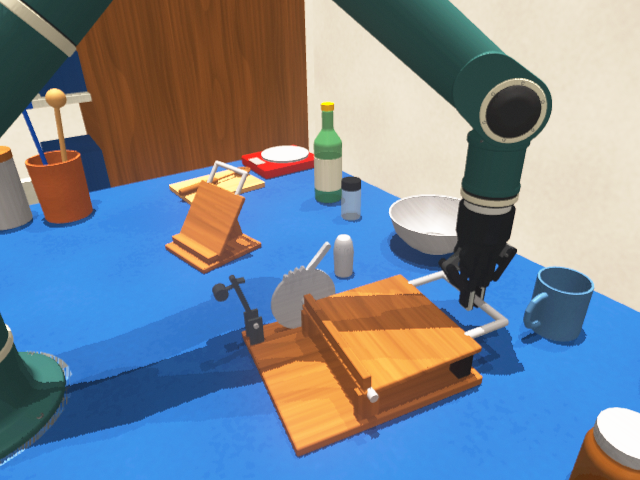

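Nearly flat. I'll ease it down until the board touches its rests.

step_arm(
  plan=[
    [[0,0,-0.03],[0,0,0],0],
    [[0,0,-0.03],[0,0,0],0],
    [[0,0,-0.03],[0,0,0],0],
    [[0,0,0],[0,0,0],0],
  ],
)

```text
time_s: 9.45
tool_pos: [0.668, -0.2616, 0.053]
ee_rot: [2.393, 2.034, 0.0]
force: [1.2, -4.5, -2.3]
gripper_width: 0.126
```

step_arm(
  plan=[
    [[0,0,-0.03],[0,0,0],0],
    [[0,0,0],[0,0,0],0],
  ],
)

```text
time_s: 9.65
tool_pos: [0.668, -0.2615, 0.0508]
ee_rot: [2.393, 2.034, 0.0]
force: [1.0, -4.9, -2.3]
gripper_width: 0.12
```

step_arm(
  plan=[
    [[0,0,-0.03],[0,0,0],0],
    [[0,0,0],[0,0,0],0],
  ],
)

```text
time_s: 9.85
tool_pos: [0.668, -0.2615, 0.049]
ee_rot: [2.393, 2.034, 0.0]
force: [0.5, -4.7, -0.2]
gripper_width: 0.12
```

step_arm(
  plan=[
    [[0,0,-0.02],[0,0,0],0],
    [[0,0,0],[0,0,0],0],
  ],
)

```text
time_s: 10.05
tool_pos: [0.6681, -0.2615, 0.0489]
ee_rot: [2.393, 2.034, 0.001]
force: [-2.5, -3.5, 9.2]
gripper_width: 0.121
```

```bash
python3 chk.py 7
```

```text
[ 0.66805705 -0.26154047  0.05984727] [-2.93953798 -2.61000072  8.21006468] [-0.58071415  0.64671044 -0.02849468] 0.12193167458121061
r,ang 0.2352068300511334 -0.0006493532161445391 -0.0009103190464788004 [-0.00700449  0.84051419  0.51687658  1.55443511 -0.49854125  0.88010773
  0.52721136]
```

The board has reached its rest: force z jumped to 9 N and the bar is at z = 60 mm. I'll open partway (the gap is limited), then retreat straight up.

step_arm(
  plan=[
    [[0,0,0],[0,0,0],0.3],
    [[0,0,0],[0,0,0],0.55],
    [[0,0,0],[0,0,0],0.55],
    [[0,0,0],[0,0,0],0.55],
    [[0,0,0.1],[0,0,0],0.55],
    [[0,0,0.2],[0,0,0],0.55],
    [[0,0,0.3],[0,0,0],0.55],
    [[0,0,0.4],[0,0,0],0.55],
    [[0,0,0.5],[0,0,0],0.55],
    [[0,0,0.5],[0,0,0],0.55],
    [[0,0,0.2],[0,0,0],0.55],
    [[0,0,0],[0,0,0],0.55],
  ],
)

```text
time_s: 11.3
tool_pos: [0.6691, -0.2622, 0.2161]
ee_rot: [2.39, 2.031, 0.005]
force: [-1.0, 0.1, -0.7]
gripper_width: 0.548
```

```bash
python3 chk.py 8
python3 - <<'E'
from station import ctrl
from h import *
s=ctrl.snapshot("side");P,z=cloud(s)
x=np.array([.987,-.16,0]);y=np.array([.16,.987,0]);D=P-[.436,-.223,0]
q=np.stack([D@x,D@y,P[...,2]],-1)[(z>0)]
q=q[(q[:,0]>.04)&(q[:,0]<.15)&(abs(q[:,1])<.08)&(q[:,2]>.03)&(q[:,2]<.1)]
w=np.linalg.lstsq(np.c_[q[:,:2],np.ones(len(q))],q[:,2],rcond=None)[0];print("board plane",w)
E
```

```text
[ 0.66804161 -0.26131349  0.22437409] [-0.37087323  0.32672559 -0.39986981] [ 0.03604414  0.02972928 -0.01132108] 0.5517444889504473
r,ang 0.2869090842705575 0.6100561833224318 -0.0006887617367725479 [-0.05996587  0.6599633   0.60694292  1.47262756 -0.39749964  1.13150587
  0.45605785]
board plane [-0.00048318 -0.00129424  0.06360953]
```

View pics/side8.png

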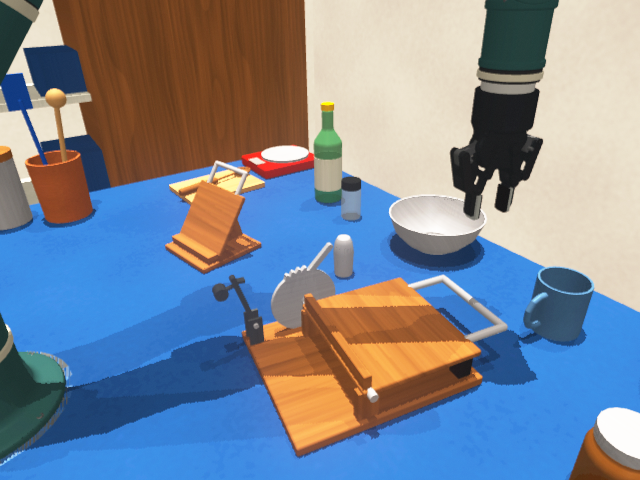

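The board lies flat (slope about 0), the pawl is back at (221,292), and the gripper is clear of the bar.

```bash
python3 -c "
from station import ctrl
print(ctrl.hand_in())"
```

```text
the job is handed in; nothing more can be done
None
```

The wide recipe stand is folded flat and I've handed the job in; handing in reports no verdict.

I gripped the steel bar and raised the board from about 0.43 rad to about 1.34 rad. The pawl tipped back, and it was still back when I checked at about 0.9 rad on the way down. I then lowered the board slowly, at about 0.6 rad/s or less, until it touched its rests, opened the gripper and lifted straight up.

**Last checks:**
- **Board:** the depth-fit slope was about -0.0005 rad, so it lies flat. The bar was at 60 mm when it touched down.
- **Pawl:** it stays thrown back in the final picture.
- **Gripper:** it is open and well clear of the bar, at about 0.22 m, with contact force under 1 N.
- **Time:** about 11.4 s of the 45 s allowed.

No check failed. The two cameras disagreed by about 4 mm on where the bar was. I used a value between them, and the grasp was good.

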